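Tare the workshop balance

TASK

Make the precision balance ready for weighing with the empty dish on its pan: with the fingertips gently push the sliding top panel of its draught shield fully shut by the tab, then lightly press the tare key and let it spring back. The tare key is the wide key at the right-hand end of the key row, right and left being those of a person who faces the key panel from the front of the balance. Leave the other keys, the dish, the weight and the jar untouched, grip and lift nothing, and finish with the hand withdrawn.

Things in the scene. Friction and masses are not known exactly. Their poses are not given: they have to be found in the camera images.
- balance: White bench balance, 220 mm wide (its y), 300 mm deep (its x), fixed. Origin: centre of its footprint, on the bench. Its x points from the front (key panel, robot side) to the back, z up; its right-hand side is -y. Front part, x -150 to -45 mm: a panel rising backwards at 10 degrees from z = 36 to 55 mm, with five keys in a row at x = -119 mm and a dark display behind them.
- shield_front (a point): Middle of the top edge of the draught shield's front wall, balance (-40, 0, 100) mm. The shield is a low box of clear 4 mm walls on the housing: balance x -40 to +140 mm, y -90 to +90 mm, z 55 to 100 mm, aluminium rails along both sides up to z = 106 mm.
- pan_top (a point): Centre of the top of the round steel pan in the shield, 116 mm across, balance (50, 0, 67) mm.
- panel (a joint): Opening of the shield's sliding top panel in m: 0 = fully shut (against its stop), grows up to 0.10 as the panel goes back (+x of the balance). It starts partly open, slides with about 1.2 N of friction (plus 4 N per m/s) and stays where it is left. Pushing or squeezing it with over 20 N is too hard.
- tab_top (a point): Centre of the top of the black upright tab on the clear sliding panel: 8 mm thick (balance x), 44 mm wide (y), 17.5 mm above the panel, whose upper face is at z = 104 mm. It rides with the panel; shut, it is at balance (-28, 0, 122) mm. The panel reaches 12 mm forward and 168 mm back of it. Pushing the tab's back towards the front of the balance shuts the panel.
- tare (a joint): Travel of the tare key in m: 0 = up, 0.004 = bottom. It moves along the normal of the 10 degree panel and springs back by itself: 2 N starts it, 3.4 N takes it to 2 mm, 4.8 N to the bottom. It counts as pressed from 2 mm. Pushing at more than 20 N is too hard.
- tare_top (a point): Centre of the top of the tare key: a white oblong key, 34 mm wide (balance y) by 22 mm, top 7 mm above the sloping panel, at the right-hand end of the row, balance (-120, -80, 48) mm when up.
- key_wide_left (a joint): Travel of the wide key at the left-hand end, as large as the tare key; same sense and spring as the tare key; to be left alone.
- key_wide_left_top (a point): Centre of the top of that left-hand wide key, balance (-120, +80, 48) mm.
- key_small_right (a joint): Travel of the small round key, 15 mm across, nearest the tare key (balance y = -32 mm); to be left alone. Its top is 7 mm above the panel too.
- key_small_mid (a joint): Travel of the middle small round key (balance y = 0); to be left alone.
- key_small_left (a joint): Travel of the small round key at balance y = +32 mm; to be left alone.
- dish: Loose steel weighing dish on the pan, 68 mm across, 20 mm high, 60 g. Origin at the centre of its underside.
- weight: Loose steel calibration weight with a knob on top, 38 mm across, 63 mm high, standing beside the balance. Origin at the centre of its underside.
- jar: Loose small amber glass jar with a black cap, 48 mm across, 58 mm high, standing on the other side of the balance. Origin at the centre of its underside.
Mind the look-alikes: they are no part of the job. Leave any blue, pink or turquoise look-alike of the jar alone.

How it is judged (in metres and radians):
On the way, in this order (a step that is already met when the one before it is completed fails the run):
1. the top panel is fully shut (within 3 mm of its stop) (value of joint panel below 0.003 m), for 0.2 s.
2. the tare key is pressed by the fingers (down 2 mm or more) (value of joint tare above 0.002 m and contact force between the fingers and balance above 0.5 N), for 0.05 s.
At the end, for the whole second after the job is handed in: The panel is shut within 3 mm, the tare key has been pressed and is up again, all other keys are up (within 0.8 mm), the dish is at rest within 4 mm of where it was on the pan, the weight and the jar stand upright within 8 mm of where they were, and the hand touches nothing (value of joint panel below 0.003 m and value of joint each of tare, key_wide_left, key_small_right, key_small_mid, key_small_left below 0.0008 m and distance of dish from where it was at the start of the episode below 0.004 m and linear speed of dish below 0.01 m/s and distance of each of weight, jar from where it was at the start of the episode below 0.008 m and angle between each of weight, jar's own z axis and vertical below 0.1 rad).
It fails at once if another key than the tare key is pressed (1 mm or more) (value of joint any of key_wide_left, key_small_right, key_small_mid, key_small_left above 0.001 m).
It fails at once if the tare key is pressed while the panel is open (value of joint tare above 0.001 m and value of joint panel above 0.005 m).
It fails at once if the panel is slammed (faster than 0.3 m/s) (velocity of joint panel below -0.3 m/s).
It fails at once if the robot pushes or grips any part of the balance with more than 20 N (a grip of the tab is over this) (contact force between any of the arm, the fingers and balance above 20 N).
It fails at once if the dish, the weight or the jar is touched, shifted or lifted (contact force between any of the arm, the fingers and dish above 0.3 N or distance of any of dish, weight, jar from where it was at the start of the episode above 0.01 m or contact force between any of the arm, the fingers and weight above 0.3 N or contact force between any of the arm, the fingers and jar above 0.3 N).
It also fails if it takes over 40 s, if anything falls off the work surface, if the arm or the gripper's body presses on something with over 40 N, if the wrist force passes 120 N, or if a joint passes its speed limit or range.

ROBOT

A 6-joint arm with a two-finger parallel gripper is mounted at the origin on the work surface. World frame = base frame: x ahead of the robot, y to its left, z up, the work surface at z = 0. Lengths are in m, angles in degrees, forces in N, time in s.
With the tool pointing down it reaches from about 0.25 to 0.725 m from the base axis. Payload 9.7 kg.
Tool frame: the origin (TCP) lies midway between the tips of the shut fingers; the grasp point (between the pads) lies 19 mm behind it; z points along the fingers, y is the line along which they close (so a half turn about z gives the same grasp; the last joint's range is limited). The gripper opens to 85 mm and grips with 20 to 120 N. Pads are 22 mm wide; open, the fingers measure 114 mm over their backs; the gripper's body (76 mm by 85 mm) begins 54 mm behind the grasp point. The pads swing forward as they close: fully open they stand 13 mm farther back than shut.
Start: joints at [77.063, 4.979, 10.078, 95.1, 0, 90], TCP at [0.123, 0.536, 0.231] pointing down, gripper open.
Joint ranges: [-179.16, 179.16], [-48.56, 103.87], [-65.8, 70.77], [-126.05, 130.52], [-82.76, 87.17], [-180, 180]. Speed limits (degrees/s): [127.2, 127.2, 147.25, 180, 180, 180].

INTERFACE

Orientations are given as [roll, pitch, yaw] about the fixed x, y, z axes, in that order (R = Rz(yaw) Ry(pitch) Rx(roll)).
In Python, from workcell import readout, imaging, bot, spotter gives the robot as it stands.
- The arm moves only by the shell command python3 -m jog 'ROWS' [FORCE]. ROWS is JSON, a list of rows, each an object with "rotation": the turn, a rotation vector about the world's x, y, z in degrees, a list of three; "translation": the shift along the world's x, y, z in mm, a list of three; "grip": the finger opening in mm, from 0 to 85.4. In form: [{"rotation": [wx, wy, wz], "translation": [dx, dy, dz], "grip": grip}, ...]. A call has 1 to 20 rows; each row is the pose to reach, as a shift and turn from the pose commanded when the call began; what a row does not reach only later rows make up. A row lasts 1/10 s, in which the tool goes at most 50 mm and 8.59 degrees, less where a joint would pass 70% of its speed; a pose out of reach is approached as far as the arm can. A call with a gripper value outside its range is refused whole. The fingers move at their own pace and stop on an object; FORCE is the grip in N (left out, the last holds). Time passes only in rows, so rows that repeat a pose let the fingers close. It gives the time, the measured TCP pose, the force, the opening and the grip force at its end, in the units of the state.
- readout.get_obs(): the state, without advancing time (a new reading comes with each control period).
- imaging.camera(name): name is "scene" or "top" or "wrist"; returns (picture, depth): 400x640x3 uint8, red, green, blue; 400x640 float32, m along the optical axis (not along the pixel's ray), 0 where there is no reading.
- imaging.camera_info(name): a dict with "vertical_fov" (degrees; the focal length in pixels is half the picture's height over the tangent of half this angle, whatever the lens; pixels are square), "cx", "cy" (the principal point, pixels), "k1" (the pictures are not rectified: a ray, as slopes to the right and down, at radius r is drawn at 1 + k1 r^2 times it, then the intrinsics apply), "extrinsics" (4x4, takes a point from camera to world coordinates); the wrist camera has in their place "tool_from_camera" (4x4, takes a point from camera to tool coordinates, whose origin is the TCP and whose axes are the flange's). Camera axes: x right, y down, z forward; pixel columns grow to the right and rows downward; lengths in m; the calibration is good to about 2 mm. A picture is of the moment at which its call begins: read the wrist's pose just before it. camera_info takes no time and is no camera call.
- bot.job_done(): hands the job in; it is judged then, once.
Trained networks look in the newest picture that a camera, given by its name, has taken for a name from the list of things; names that differ only in an ending like _2 or _b are one class to them, and where a whole thing is asked for, a point or a joint stands for the part that bears it (a point fixed in the world has none). Each returns a list of dicts, best first, with "confidence" (0 to 1); they miss things now and then, are a little off and sometimes report something else, mostly with a low value. They report only what shows in the picture. A call takes as long as a camera call. They do not tell look-alikes from the thing itself.
- spotter.spot_in(camera, target): "box" ([centre column, centre row, width, height] in pixels, round what is visible of it).
- spotter.mark_of(camera, target): "uv" ([column, row] in pixels: a listed point, or the origin of a listed thing).
The state is a dict: "time": time; "q": joint angles; "qd": joint speeds; "joint_efforts": joint torques, N m; "ee_pos": TCP position; "tcp_rot": TCP orientation; "wrist_force": force on the tool from outside, world axes, zero at the start; "torque": the same for the moment, N m; "opening": finger opening in m; "grasp_force": force on a finger pad.
Only numpy, scipy, OpenCV 4.12 (cv2) and the standard library are available. Lean on these libraries where they do the work, as an engineer would, in place of code of your own. Each camera call takes 0.05 s, during which the arm holds its last target. There are 200 camera calls.

## Working session

There is one attempt and no reset: what is moved stays moved. The work goes in short steps, Python scripts to look and compute and a shell command to move; the robot and the scene stay as the last step left them, time stands still between calls to the robot, and variables do not carry over. Pictures are saved under pics/ and viewed, at most 10 in all, crops included, and the job is handed in when it is done.

```bash
mkdir -p pics; cat > h.py <<'E'
import numpy as np, cv2
from workcell import readout, imaging, bot, spotter
from scipy.spatial.transform import Rotation as R
def ray(info,uv):
    f=200/np.tan(np.radians(info["vertical_fov"]/2))
    K=np.array([[f,0,info["cx"]],[0,f,info["cy"]],[0,0,1.]])
    # cv2 model: x_d = x(1+k1 r^2)
    p=cv2.undistortPoints(np.array([[uv]],float),K,np.array([info["k1"],0,0,0.]))[0,0]
    return np.array([p[0],p[1],1.])
def ext(name,obs=None):
    i=imaging.camera_info(name)
    if "extrinsics" in i: return i,np.array(i["extrinsics"])
    T=np.eye(4);T[:3,:3]=R.from_euler('xyz',obs["tcp_rot"],degrees=True).as_matrix();T[:3,3]=obs["ee_pos"]
    return i,T@np.array(i["tool_from_camera"])
def atz(name,uv,z,obs=None):
    i,T=ext(name,obs); d=T[:3,:3]@ray(i,uv); return T[:3,3]+d*(z-T[2,3])/d[2]
def proj(name,P,obs=None):
    i,T=ext(name,obs); f=200/np.tan(np.radians(i["vertical_fov"]/2))
    K=np.array([[f,0,i["cx"]],[0,f,i["cy"]],[0,0,1.]])
    Ti=np.linalg.inv(T); P=np.atleast_2d(np.array(P,float))
    return cv2.projectPoints(P,cv2.Rodrigues(Ti[:3,:3])[0],Ti[:3,3],K,np.array([i["k1"],0,0,0.]))[0][:,0]
Z=dict(shield_front=.1,pan_top=.067,tab_top=.122,tare_top=.048,key_wide_left_top=.048,balance=0,dish=.067,weight=0,jar=0)
E
python3 - <<'E'
from h import *
print(readout.get_obs())
for c in ("scene","top"):
    p,d=imaging.camera(c); cv2.imwrite(f"pics/{c}0.png",p[:,:,::-1])
    for n,z in Z.items():
        for r in spotter.mark_of(c,n)[:3]:
            print(c,n,round(r["confidence"],2),np.round(r["uv"]),np.round(atz(c,r["uv"],z),4))
E
```

```text
{'time': 0.0, 'q': array([7.70639449e+01, 5.01291005e+00, 1.00379207e+01, 9.50989673e+01,
       4.69078834e-04, 9.00005245e+01]), 'qd': array([ 0.08957819,  0.05459024,  0.02051383,  0.02609625,  0.07902016,
       -0.0164437 ]), 'joint_efforts': array([-3.70910784e-03, -5.20395827e+01,  4.64796603e+01,  1.65913295e-02,
       -3.08947128e-04,  7.58494025e-06]), 'ee_pos': array([0.12307748, 0.53584522, 0.23059674]), 'tcp_rot': array([-1.79926043e+02, -4.68401392e-04,  1.67063420e+02]), 'wrist_force': array([-0.22159149, -0.12651914,  0.17926079]), 'torque': array([-0.0240151 , -0.03413126, -0.03384063]), 'grasp_force': 0.0, 'opening': 0.08533063150875703}
scene shield_front 0.78 [268. 193.] [ 0.5497 -0.0484  0.1   ]
scene pan_top 0.76 [264. 238.] [ 0.6375 -0.0587  0.067 ]
scene tab_top 0.87 [257. 220.] [ 0.6404 -0.0666  0.122 ]
scene tare_top 0.51 [242. 183.] [ 0.4584 -0.1098  0.048 ]
scene key_wide_left_top 0.46 [317. 188.] [0.4899 0.0525 0.048 ]
scene balance 0.62 [268. 241.] [ 0.5875 -0.0578 -0.    ]
scene weight 0.72 [194. 226.] [ 0.5337 -0.2152  0.    ]
scene jar 0.96 [357. 260.] [0.6525 0.1206 0.    ]
scene jar 0.8 [355. 226.] [0.5629 0.1285 0.    ]
scene jar 0.63 [400. 239.] [0.6073 0.2161 0.    ]
top shield_front 0.7 [355. 204.] [ 0.5481 -0.0435  0.1   ]
top pan_top 0.89 [363. 164.] [ 0.6397 -0.0673  0.067 ]
top tab_top 0.96 [373. 156.] [ 0.6438 -0.0786  0.122 ]
top key_wide_left_top 0.61 [357. 204.] [ 0.5545 -0.0532  0.048 ]
top key_wide_left_top 0.54 [311. 240.] [0.477 0.046 0.048]
top balance 0.77 [356. 191.] [ 0.5906 -0.0595  0.    ]
top balance 0.53 [275. 200.] [0.5702 0.125  0.    ]
top dish 0.67 [357. 163.] [ 0.6408 -0.053   0.067 ]
top weight 0.8 [426. 222.] [ 0.5189 -0.2174  0.    ]
top jar 0.9 [234. 185.] [0.605  0.2171 0.    ]
top jar 0.88 [274. 160.] [0.6623 0.1283 0.    ]
top jar 0.85 [261. 242.] [0.4761 0.1557 0.    ]
```

View pics/scene0.png

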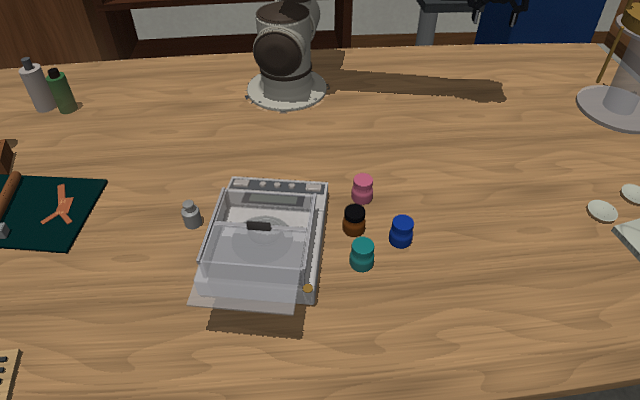

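View pics/top0.png

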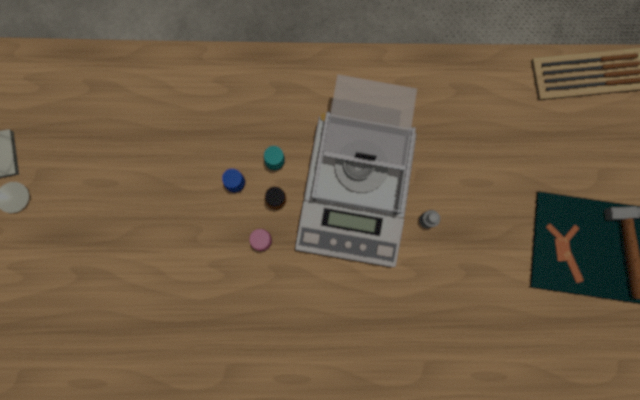

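```bash
python3 - <<'E'
from h import *
from scipy.optimize import least_squares
# balance pose: x,y,yaw from points
obs=[("scene",(268,193),(-.04,0,.1)),("scene",(264,238),(.05,0,.067)),("scene",(242,183),(-.12,-.08,.048)),("scene",(317,188),(-.12,.08,.048)),
("scene",(268,241),(0,0,0)),("top",(355,204),(-.04,0,.1)),("top",(363,164),(.05,0,.067)),("top",(311,240),(-.12,.08,.048)),("top",(356,191),(0,0,0))]
W=[atz(c,uv,p[2])[:2] for c,uv,p in obs]; P=np.array([p[:2] for _,_,p in obs])
def res(v): 
    c,s=np.cos(v[2]),np.sin(v[2]); return (P@np.array([[c,s],[-s,c]])+v[:2]-W)
r=least_squares(lambda v:res(v).ravel(),[.59,-.055,-.2],loss='soft_l1',f_scale=.004)
print(r.x,np.degrees(r.x[2]));print(np.round(res(r.x)*1000,1))
E
```

```text
[ 0.58892127 -0.05438782 -0.19326216] -11.07310633918129
[[ 0.8  1.7]
 [ 1.7 -4.9]
 [-3.3 -0.5]
 [-2.8 -6.3]
 [ 0.5  2.3]
 [ 1.7 -3.4]
 [-1.3  2.4]
 [ 8.9  1.1]
 [-2.4  4.2]]
```

The scene view (robot at the top, so the balance is seen from its back) shows the two wide keys at about (242,183) and (317,188) and the tab at (257,220). The top view shows them at about (386,250) and (311,240), with the tab at (365,156).

- **Tare key:** the top view has the robot's side at the bottom, so a person facing the panel has their right at image right. The tare key is therefore the one at (386,250), and its look-alike is the wide left key at (311,240).
- **Jars:** the amber jar is at (275,198) in the top view. The pink, blue and turquoise ones are decoys.

I'll move in to look from closer with the fingers shut.

```bash
python3 -m jog '[{"rotation":[0,0,2],"translation":[30,-40,40],"grip":0},{"rotation":[0,0,2],"translation":[55,-80,80],"grip":0},{"rotation":[0,0,2],"translation":[80,-120,100],"grip":0},{"rotation":[0,0,2],"translation":[105,-160,100],"grip":0},{"rotation":[0,0,2],"translation":[130,-200,100],"grip":0},{"rotation":[0,0,2],"translation":[155,-240,100],"grip":0},{"rotation":[0,0,2],"translation":[180,-280,100],"grip":0},{"rotation":[0,0,2],"translation":[205,-320,100],"grip":0},{"rotation":[0,0,2],"translation":[230,-360,100],"grip":0},{"rotation":[0,0,2],"translation":[255,-400,100],"grip":0},{"rotation":[0,0,2],"translation":[280,-440,100],"grip":0},{"rotation":[0,0,2],"translation":[305,-480,100],"grip":0},{"rotation":[0,0,2],"translation":[330,-520,100],"grip":0},{"rotation":[0,0,2],"translation":[355,-550,100],"grip":0},{"rotation":[0,0,2],"translation":[377,-576,100],"grip":0},{"rotation":[0,0,2],"translation":[377,-576,100],"grip":0},{"rotation":[0,0,2],"translation":[377,-576,100],"grip":0},{"rotation":[0,0,2],"translation":[377,-576,100],"grip":0}]'
cat > look.py <<'E'
from h import *; import sys
o=readout.get_obs(); p,d=imaging.camera("wrist"); cv2.imwrite(f"pics/{sys.argv[1]}.png",p[:,:,::-1])
print(o["ee_pos"],o["tcp_rot"],o["wrist_force"],o["opening"], ext("wrist",o)[1][:3,3])
for n,z in Z.items():
    for r in spotter.mark_of("wrist",n)[:3]:
        print(n,round(r["confidence"],2),np.round(r["uv"]),np.round(atz("wrist",r["uv"],z,o),4))
E
python3 look.py w1
```

```text
time: 2.8
ee_pos: [0.4997, -0.0394, 0.3316]
tcp_rot: [180.0, 0.0, 169.1]
wrist_force: [-0.1, 0.4, -0.2]
opening: 0.0001
grasp_force: 0.0
[ 0.49973982 -0.03942076  0.33156411] [1.79990873e+02 9.76843667e-03 1.69089162e+02] [-0.09977312  0.43806758 -0.16190632] 0.00013027026070434853 [ 0.42486358 -0.02580127  0.47380678]
shield_front 0.65 [319. 205.] [ 0.5428 -0.0488  0.1   ]
pan_top 0.84 [318. 255.] [ 0.6359 -0.0685  0.067 ]
tare_top 0.87 [266. 143.] [ 0.4506 -0.1107  0.048 ]
key_wide_left_top 0.79 [374. 144.] [0.4819 0.0459 0.048 ]
balance 0.93 [320. 214.] [ 0.5916 -0.0559  0.    ]
balance 0.24 [421. 181.] [0.566  0.1254 0.    ]
weight 0.83 [222. 197.] [ 0.5287 -0.2176  0.    ]
jar 0.9 [474. 193.] [0.6056 0.2171 0.    ]
jar 0.74 [419. 185.] [0.5716 0.122  0.    ]
jar 0.74 [432. 128.] [0.4808 0.1506 0.    ]
```

View pics/w1.png

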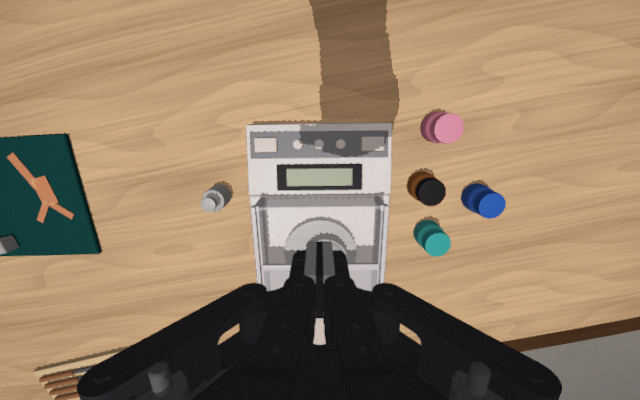

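The wrist view (robot side at the top, balance -y at the left) shows the tare key at (266,145) and the left wide key at (374,144). The small keys are at (298…341,145), and the fingers hide the tab. Next I'll pin down the tab and confirm the tare key in one crop.

```bash
python3 - <<'E'
from h import *
O=np.array([.585,-.0565]);a=np.radians(-11.1);X=np.array([np.cos(a),np.sin(a)]);Y=np.array([-X[1],X[0]])
for c,(u,v) in (("top",(365,156)),("scene",(258,225))):
    im=cv2.imread(f"pics/{c}0.png"); g=im.max(2); m=np.zeros_like(g); m[v-12:v+12,u-20:u+20]=(g[v-12:v+12,u-20:u+20]<55)
    n,l,s,ct=cv2.connectedComponentsWithStats(m); k=1+np.argmax(s[1:,4]); b=s[k]; print(c,b,ct[k])
    pts=np.argwhere(l==k)[:,::-1]
    W=np.array([atz(c,p,.122)[:2] for p in pts])-O; print("bal x",(W@X).min(),(W@X).mean(),(W@X).max(),"y",(W@Y).min(),(W@Y).max())
w=cv2.imread("pics/w1.png")[110:270,230:410]; w=cv2.resize(w,None,fx=4,fy=3.7,interpolation=cv2.INTER_CUBIC)[:590]
o={"ee_pos":[.49974,-.03942,.33156],"tcp_rot":[179.99,.01,169.09]}
for q in [(-.12,-.08,.048),(-.12,.08,.048),(-.04,-.09,.1),(-.04,.09,.1),(-.15,-.11,.036),(-.15,.11,.036),(-.12,-.032,.048)]:
    P=[*(O+q[0]*X+q[1]*Y),q[2]]; uv=proj("wrist",P,o)[0]; cv2.circle(w,(int((uv[0]-230+.5)*4),int((uv[1]-110+.5)*3.7)),4,(0,0,255),-1)
cv2.imwrite("pics/w1c.png",w)
E
```

```text
top [356 153  20   7  84] [365.17857143 156.22619048]
bal x 0.05390297852627999 0.05849162222498924 0.06300898796060463 y -0.015512707058169428 0.02375963006562736
scene [247 222  24   9 180] [258.11111111 225.91111111]
bal x 0.05990415764547031 0.06904901959253687 0.07818482726781896 y -0.01662747095423203 0.027674846909659895
```

View pics/w1c.png

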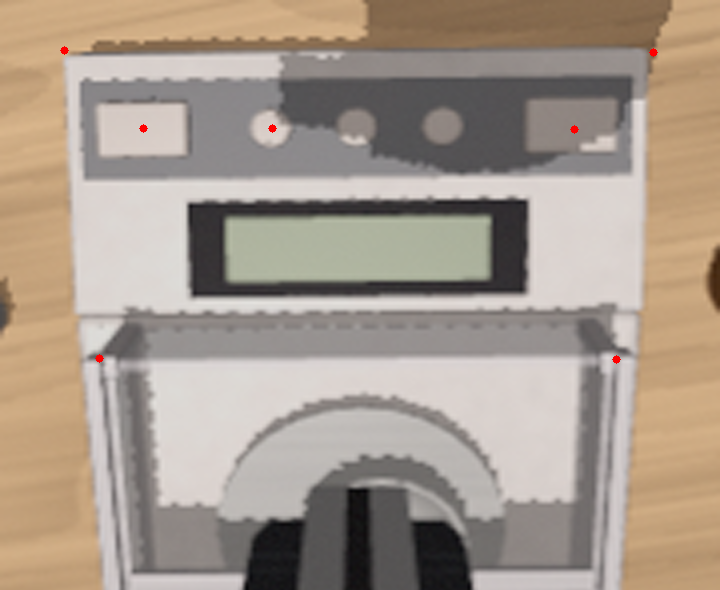

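The red model points land on the tare key at (143,128) in the crop, on the small key at (272,128), on the left wide key at (574,128) and on the shield corners, so the pose (0.585, -0.0565, -11.1°) holds. The tare key is the lit one at the left of this picture, on the balance's -y side. The tab is at balance x of about 58–64 mm, so I'll come down at about 95 mm, behind it.

```bash
python3 -m jog '[{"rotation":[0,0,0],"translation":[45,-9,0],"grip":0},{"rotation":[0,0,0],"translation":[90,-18,0],"grip":0},{"rotation":[0,0,0],"translation":[135,-27,0],"grip":0},{"rotation":[0,0,0],"translation":[178,-36,0],"grip":0},{"rotation":[0,0,0],"translation":[178,-36,-40],"grip":0},{"rotation":[0,0,0],"translation":[178,-36,-80],"grip":0},{"rotation":[0,0,0],"translation":[178,-36,-120],"grip":0},{"rotation":[0,0,0],"translation":[178,-36,-150],"grip":0},{"rotation":[0,0,0],"translation":[178,-36,-175],"grip":0},{"rotation":[0,0,0],"translation":[178,-36,-190],"grip":0},{"rotation":[0,0,0],"translation":[178,-36,-190],"grip":0},{"rotation":[0,0,0],"translation":[178,-36,-190],"grip":0}]'
python3 - <<'E'
from h import *
for c in ("scene","wrist"):
    p,d=imaging.camera(c); cv2.imwrite(f"pics/{c}2.png",p[:,:,::-1])
s=cv2.imread("pics/scene2.png")[140:320,150:400]; w=cv2.imread("pics/wrist2.png")
cv2.imwrite("pics/two.png",np.vstack([cv2.resize(s,(416,300)),cv2.resize(w,(416,260))]))
E
```

```text
time: 4.5
ee_pos: [0.6781, -0.076, 0.1417]
tcp_rot: [-180.0, -0.0, 169.1]
wrist_force: [1.2, 0.2, 0.8]
opening: 0.0004
grasp_force: 0.0
```

View pics/two.png

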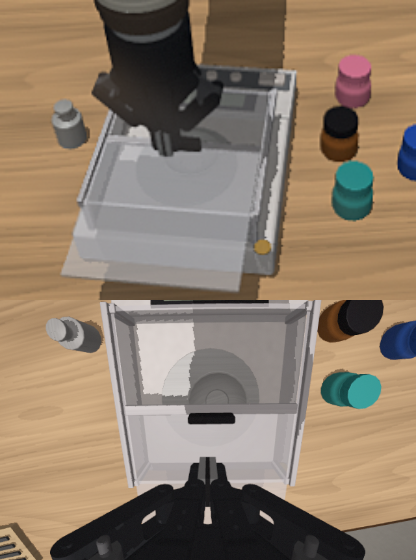

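In the wrist view (lower part) the tab is at (212,419) and the finger tips at (207,465), so they are clear behind it and over the panel. I'll go down and start pushing gently.

```bash
python3 -m jog '[{"rotation":[0,0,0],"translation":[0,0,-10],"grip":0},{"rotation":[0,0,0],"translation":[0,0,-20],"grip":0},{"rotation":[0,0,0],"translation":[0,0,-25],"grip":0},{"rotation":[0,0,0],"translation":[0,0,-29],"grip":0},{"rotation":[0,0,0],"translation":[0,0,-29],"grip":0},{"rotation":[0,0,0],"translation":[-5,1,-29],"grip":0},{"rotation":[0,0,0],"translation":[-10,2,-29],"grip":0},{"rotation":[0,0,0],"translation":[-15,3,-29],"grip":0},{"rotation":[0,0,0],"translation":[-20,4,-29],"grip":0},{"rotation":[0,0,0],"translation":[-25,5,-29],"grip":0},{"rotation":[0,0,0],"translation":[-30,6,-29],"grip":0},{"rotation":[0,0,0],"translation":[-35,7,-29],"grip":0}]'
```

```text
time: 5.8
ee_pos: [0.6428, -0.069, 0.1125]
tcp_rot: [-180.0, 0.0, 169.1]
wrist_force: [1.8, -2.2, 0.8]
opening: 0.0002
grasp_force: 0.7
```

```bash
python3 -m jog '[{"rotation":[0,0,0],"translation":[-5,1,0],"grip":0},{"rotation":[0,0,0],"translation":[-10,2,0],"grip":0},{"rotation":[0,0,0],"translation":[-15,3,0],"grip":0},{"rotation":[0,0,0],"translation":[-20,4,0],"grip":0},{"rotation":[0,0,0],"translation":[-25,5,0],"grip":0},{"rotation":[0,0,0],"translation":[-30,6,0],"grip":0},{"rotation":[0,0,0],"translation":[-35,7,0],"grip":0},{"rotation":[0,0,0],"translation":[-40,8,0],"grip":0},{"rotation":[0,0,0],"translation":[-45,9,0],"grip":0},{"rotation":[0,0,0],"translation":[-50,10,0],"grip":0},{"rotation":[0,0,0],"translation":[-55,11,0],"grip":0},{"rotation":[0,0,0],"translation":[-58,11.5,0],"grip":0},{"rotation":[0,0,0],"translation":[-58,11.5,0],"grip":0}]'
python3 - <<'E'
from h import *
o=readout.get_obs(); p,d=imaging.camera("wrist"); cv2.imwrite("pics/w3.png",p[:,:,::-1])
print(o["wrist_force"]); O=np.array([.585,-.0565]);a=np.radians(-11.1);X=np.array([np.cos(a),np.sin(a)])
print("tcp s",(o["ee_pos"][:2]-O)@X)
E
```

```text
time: 7.1
ee_pos: [0.5846, -0.0572, 0.1123]
tcp_rot: [180.0, -0.0, 169.1]
wrist_force: [-0.6, 0.0, 0.5]
opening: -0.0001
grasp_force: 0.0
[-0.57948428  0.01878899  0.48294723]
tcp s -0.0002300836527259612
```

View pics/w3.png

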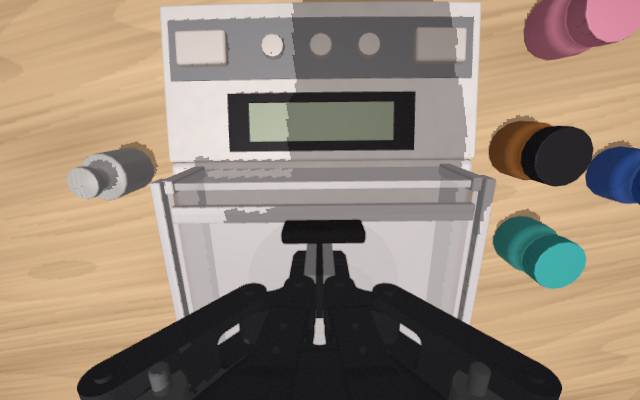

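The wrist view shows the tab at (323,232) right against the finger tips. The panel's front edge at row 207 still lies short of the shield's front wall at rows 170–183, so some opening remains. I'll continue slowly.

```bash
python3 -m jog '[{"rotation":[0,0,0],"translation":[-2,0.4,0],"grip":0},{"rotation":[0,0,0],"translation":[-4,0.8,0],"grip":0},{"rotation":[0,0,0],"translation":[-6,1.2,0],"grip":0},{"rotation":[0,0,0],"translation":[-8,1.6,0],"grip":0},{"rotation":[0,0,0],"translation":[-9,1.8,0],"grip":0},{"rotation":[0,0,0],"translation":[-10,2,0],"grip":0},{"rotation":[0,0,0],"translation":[-10,2,0],"grip":0}]'
python3 -m jog '[{"rotation":[0,0,0],"translation":[-1,0.2,0],"grip":0},{"rotation":[0,0,0],"translation":[-2,0.4,0],"grip":0},{"rotation":[0,0,0],"translation":[-2,0.4,0],"grip":0}]'
```

```text
time: 7.85
ee_pos: [0.575, -0.0554, 0.1123]
tcp_rot: [-180.0, -0.0, 169.1]
wrist_force: [-0.5, 0.2, -0.9]
opening: 0.0001
grasp_force: 0.1
time: 8.15
ee_pos: [0.573, -0.0551, 0.1123]
tcp_rot: [-180.0, -0.0, 169.1]
wrist_force: [0.9, -0.3, -0.0]
opening: 0.0003
grasp_force: 0.2
```

```bash
for i in 1; do python3 -m jog '[{"rotation":[0,0,0],"translation":[-1,0.2,0],"grip":0},{"rotation":[0,0,0],"translation":[-1,0.2,0],"grip":0}]'; done
python3 - <<'E'
from h import *
o=readout.get_obs(); p,d=imaging.camera("wrist"); cv2.imwrite("pics/w4.png",cv2.resize(p[140:270,140:500,::-1],None,fx=2.2,fy=2.2))
print(o["wrist_force"])
E
```

```text
time: 8.35
ee_pos: [0.572, -0.0549, 0.1123]
tcp_rot: [-180.0, -0.0, 169.1]
wrist_force: [1.3, -0.2, -0.2]
opening: -0.0001
grasp_force: 0.3
[ 1.30187029 -0.20300814 -0.15376688]
```

View pics/w4.png

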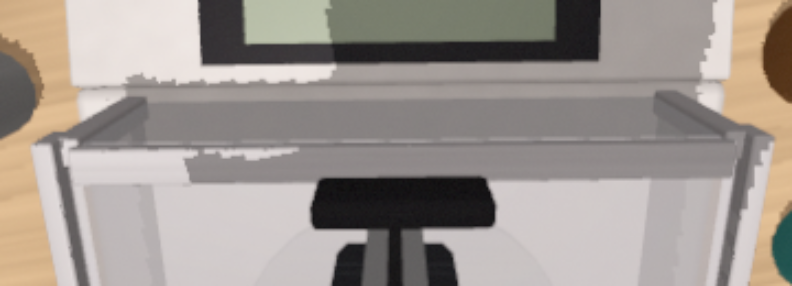

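The tab is at crop (403,203), and the panel's front edge at row 145 is close to the rail fronts. There is no stop force yet (about 1.3 N, just friction), so I'll continue in 1 mm steps.

```bash
python3 -m jog '[{"rotation":[0,0,0],"translation":[-1,0.2,0],"grip":0},{"rotation":[0,0,0],"translation":[-1,0.2,0],"grip":0}]' | egrep 'ee_pos|wrist'
python3 -m jog '[{"rotation":[0,0,0],"translation":[-1,0.2,0],"grip":0},{"rotation":[0,0,0],"translation":[-1,0.2,0],"grip":0}]' | egrep 'ee_pos|wrist'
```

```text
ee_pos: [0.5719, -0.0548, 0.1124]
wrist_force: [5.7, -1.9, -1.5]
ee_pos: [0.5718, -0.0548, 0.1124]
wrist_force: [9.5, -2.7, -4.5]
```

The stop is reached: the position holds while the force rises to about 10 N. I'll back off the tab, rise, and cross to above the tare key.

```bash
python3 -m jog '[{"rotation":[0,0,0],"translation":[3,-0.6,0],"grip":0},{"rotation":[0,0,0],"translation":[8,-1.6,0],"grip":0},{"rotation":[0,0,0],"translation":[8,-1.6,0],"grip":0},{"rotation":[0,0,0],"translation":[8,-1.6,15],"grip":0},{"rotation":[0,0,0],"translation":[8,-1.6,45],"grip":0},{"rotation":[0,0,0],"translation":[8,-1.6,70],"grip":0},{"rotation":[0,0,0],"translation":[-22,-16,70],"grip":0},{"rotation":[0,0,0],"translation":[-55,-30,70],"grip":0},{"rotation":[0,0,0],"translation":[-88,-44,70],"grip":0},{"rotation":[0,0,0],"translation":[-120,-57,70],"grip":0},{"rotation":[0,0,0],"translation":[-120,-57,40],"grip":0},{"rotation":[0,0,0],"translation":[-120,-57,10],"grip":0},{"rotation":[0,0,0],"translation":[-120,-57,-15],"grip":0},{"rotation":[0,0,0],"translation":[-120,-57,-30],"grip":0},{"rotation":[0,0,0],"translation":[-120,-57,-30],"grip":0},{"rotation":[0,0,0],"translation":[-120,-57,-30],"grip":0}]'
python3 - <<'E'
from h import *
o=readout.get_obs()
for c in ("scene","top","wrist"):
    p,d=imaging.camera(c); cv2.imwrite(f"pics/{c}5.png",p[:,:,::-1])
r=cv2.resize
s=cv2.imread("pics/scene5.png")[150:320,170:350];t=cv2.imread("pics/top5.png")[60:270,270:450];w=cv2.imread("pics/wrist5.png")
cv2.imwrite("pics/three.png",np.vstack([np.hstack([r(s,(360,300)),r(t,(360,300))]),r(w[100:400],(720,300))]))
O=np.array([.585,-.0565]);a=np.radians(-11.1);X=np.array([np.cos(a),np.sin(a)]);Y=np.array([-X[1],X[0]]);v=o["ee_pos"][:2]-O
print("tcp bal",v@X,v@Y,o["ee_pos"][2])
E
```

```text
time: 10.4
ee_pos: [0.4505, -0.1115, 0.0835]
tcp_rot: [-180.0, 0.0, 169.1]
wrist_force: [-0.0, -0.7, 1.0]
opening: -0.0001
grasp_force: 0.0
tcp bal -0.12136996807953218 -0.07985687320057716 0.08349707613752286
```

View pics/three.png

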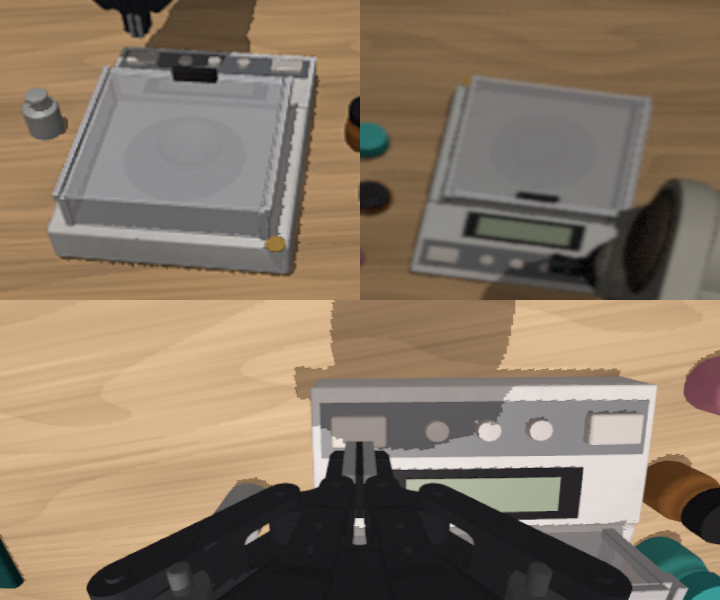

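The panel is shut in the scene view: its tab sits at the front wall at (195,75). In the wrist view the finger tips at (358,445) are over the tare key at (358,430), well clear of the small key at (437,431). I'll press gently.

```bash
python3 -m jog '[{"rotation":[0,0,0],"translation":[0,0,-12],"grip":0},{"rotation":[0,0,0],"translation":[0,0,-22],"grip":0},{"rotation":[0,0,0],"translation":[0,0,-28],"grip":0},{"rotation":[0,0,0],"translation":[0,0,-31],"grip":0},{"rotation":[0,0,0],"translation":[0,0,-31],"grip":0}]' | egrep 'ee_pos|wrist'
python3 -m jog '[{"rotation":[0,0,0],"translation":[0,0,-1],"grip":0},{"rotation":[0,0,0],"translation":[0,0,-2],"grip":0},{"rotation":[0,0,0],"translation":[0,0,-2],"grip":0}]' | egrep 'ee_pos|wrist'
```

```text
ee_pos: [0.4498, -0.1114, 0.0506]
wrist_force: [0.3, -0.9, 0.8]
ee_pos: [0.4503, -0.1115, 0.0494]
wrist_force: [-0.4, -0.5, 0.7]
```

```bash
python3 -m jog '[{"rotation":[0,0,0],"translation":[0,0,-1],"grip":0},{"rotation":[0,0,0],"translation":[0,0,-1],"grip":0}]' | egrep 'ee_pos|wrist'
python3 -m jog '[{"rotation":[0,0,0],"translation":[0,0,-1],"grip":0},{"rotation":[0,0,0],"translation":[0,0,-1],"grip":0}]' | egrep 'ee_pos|wrist'
```

```text
ee_pos: [0.4504, -0.1115, 0.0486]
wrist_force: [-0.1, -0.2, 2.9]
ee_pos: [0.4505, -0.1116, 0.0475]
wrist_force: [2.0, -0.6, 3.7]
```

```bash
python3 -m jog '[{"rotation":[0,0,0],"translation":[0,0,-1],"grip":0},{"rotation":[0,0,0],"translation":[0,0,-1],"grip":0}]' | egrep 'ee_pos|wrist'
python3 -m jog '[{"rotation":[0,0,0],"translation":[0,0,-1],"grip":0},{"rotation":[0,0,0],"translation":[0,0,-1],"grip":0}]' | egrep 'ee_pos|wrist'
```

```text
ee_pos: [0.4505, -0.1116, 0.0465]
wrist_force: [1.8, 0.2, 4.1]
ee_pos: [0.4504, -0.1115, 0.0454]
wrist_force: [2.7, -1.1, 5.6]
```

```bash
python3 -m jog '[{"rotation":[0,0,0],"translation":[0,0,-0.6],"grip":0},{"rotation":[0,0,0],"translation":[0,0,-0.6],"grip":0}]' | egrep 'ee_pos|wrist'
python3 -m jog '[{"rotation":[0,0,0],"translation":[0,0,3],"grip":0},{"rotation":[0,0,0],"translation":[0,0,8],"grip":0},{"rotation":[0,0,0],"translation":[0,0,25],"grip":0},{"rotation":[0,0,0],"translation":[0,0,60],"grip":0},{"rotation":[0,0,0],"translation":[0,0,100],"grip":0},{"rotation":[0,0,0],"translation":[-30,0,140],"grip":0},{"rotation":[0,0,0],"translation":[-70,0,160],"grip":0},{"rotation":[0,0,0],"translation":[-100,0,170],"grip":0},{"rotation":[0,0,0],"translation":[-100,0,170],"grip":0},{"rotation":[0,0,0],"translation":[-100,0,170],"grip":0},{"rotation":[0,0,0],"translation":[-100,0,170],"grip":0}]'
python3 look.py w6
```

```text
ee_pos: [0.4505, -0.1116, 0.0451]
wrist_force: [1.1, -0.9, 6.7]
time: 13.45
ee_pos: [0.3503, -0.1114, 0.2139]
tcp_rot: [180.0, -0.1, 169.1]
wrist_force: [-0.7, -1.0, -0.8]
opening: 0.0004
grasp_force: 0.0
[ 0.35028425 -0.11140158  0.21394821] [ 1.79990056e+02 -7.32007989e-02  1.69065962e+02] [-0.68633989 -0.97853358 -0.75175637] 0.0003878232237671654 [ 0.2756168  -0.09779315  0.35630087]
shield_front 0.88 [404. 348.] [ 0.5437 -0.0503  0.1   ]
tab_top 0.25 [408. 349.] [ 0.523  -0.0512  0.122 ]
key_wide_left_top 0.9 [465. 263.] [0.4814 0.0462 0.048 ]
key_wide_left_top 0.58 [410. 348.] [ 0.5992 -0.0335  0.048 ]
jar 0.97 [504. 290.] [ 0.5706  0.125  -0.    ]
jar 0.97 [504. 338.] [0.6615 0.1265 0.    ]
jar 0.86 [560. 300.] [0.6077 0.2118 0.    ]
```

View pics/w6.png

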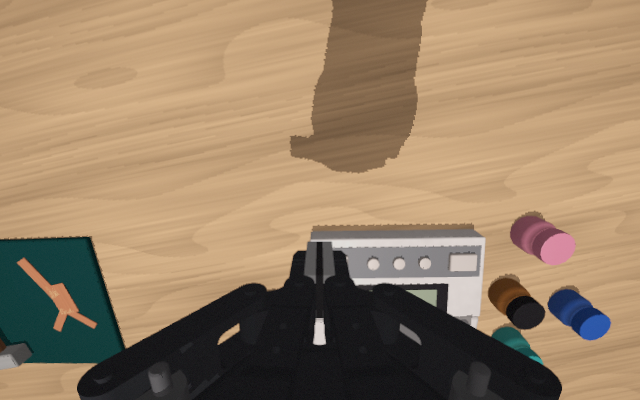

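The last wrist view shows the hand clear of everything and the other keys up at (374…463,263). The press reached bottom: about 3.5 mm of travel with the force rising to 6.7 N. The panel met its stop, so I'm handing in.

```bash
python3 -c "
from h import *
print(bot.job_done())"
```

```text
the job is handed in; nothing more can be done
None
```

The job is handed in, with no verdict returned: the panel was pushed shut to its stop (about 10 N), the tare key was pressed about 3.5 mm (under 7 N) and released, and the hand is withdrawn; the tare key's return was not seen, as the fingers hid it in the last picture.

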